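Put a tin in the presentation drawer

ROBOT

A 6-joint arm with a two-finger parallel gripper is mounted at the origin on the work surface. World frame = base frame: x ahead of the robot, y to its left, z up, the work surface at z = 0. Lengths are in m, angles in rad, forces in N, time in s.
With the tool pointing down it reaches from about 0.275 to 0.725 m from the base axis. Payload 5.6 kg.
Tool frame: the origin (TCP) lies between the finger pads; the fingertips stand 25 mm ahead of it and the grasp point (between the pads) lies 6 mm ahead of it (arm.tip_extent is the z of the fingertips in the tool frame, in m); z points along the fingers, y is the line along which they close (so a half turn about z gives the same grasp; the last joint's range is limited). The gripper opens to 85 mm and grips with 20 to 120 N. Pads are 22 mm wide; open, the fingers measure 114 mm over their backs; the gripper's body (76 mm by 85 mm) begins 54 mm behind the grasp point. The pads swing forward as they close: fully open they stand 13 mm farther back than shut.
Start: joints at [1.537, 0.255, 0.108, 0, -1.424, -0.285], TCP at [0.172, 0.522, 0.256] pointing down, gripper open.
Joint ranges: [-2.95, 2.95], [-1.21, 1.97], [-1.09, 1.5], [-2.87, 1.71], [-2.94, -0.07], [-3.05, 3.05]. Speed limits (rad/s): [2.57, 2.57, 3.14, 3.14, 3.14, 3.14].

INTERFACE

Orientations are given as a rotation vector (axis times angle).
In Python, from rig import arm gives the robot as it stands.
- The arm moves only by the tool drive_tool, never from a script. Its arguments are lists of equal length, an entry for each row: "angular": the turn, a rotation vector about the world's x, y, z scaled (see below), a list of three; "offset": the shift along the world's x, y, z scaled (see below), a list of three; "hand": the closure, from -1 (fully open) to 1 (shut). In form: {"angular": [[ax, ay, az], ...], "offset": [[dx, dy, dz], ...], "hand": [hand, ...]}. A call has exactly 10 rows; each row is the pose to reach, as a shift and turn from the pose commanded when the call began; what a row does not reach only later rows make up. The controller multiplies each number of a shift by 0.15 m and each number of a turn by 45 degrees. A row lasts 1/8 s, in which the tool goes at most 62.5 mm and 10.7 degrees, less where a joint would pass 70% of its speed; a pose out of reach is approached as far as the arm can. A call with a number of a shift or a turn outside -1 to 1 is refused whole. A call with a gripper value outside its range is refused whole. The fingers move at their own pace and stop on an object; "squeeze" is the grip in N (left out, the last holds). Time passes only in rows, so rows that repeat a pose let the fingers close, or fill a call up. It gives the time, the measured TCP pose, the force, the opening and the grip force at its end, in the units of the state.
- arm.read_state(): the state, without advancing time (a new reading comes with each control period).
- arm.snapshot(name): name is "side" or "top"; returns the picture (480x640x3 uint8, blue, green, red); there is no depth.
- arm.camera_model(name): a dict with "vertical_fov" (degrees; the focal length in pixels is half the picture's height over the tangent of half this angle, whatever the lens; pixels are square), "cx", "cy" (the principal point, pixels), "camera_from_world" (4x4, takes a point from world to camera coordinates). Camera axes: x right, y down, z forward; pixel columns grow to the right and rows downward; lengths in m; the calibration is good to about 2 mm. A picture is of the moment at which its call begins. camera_model takes no time and is no camera call.
- arm.sign_off(): hands the job in; it is judged then, once.
The state is a dict: "time_s": time; "qpos": joint angles; "qvel": joint speeds; "joint_torque": joint torques, N m; "position": TCP position; "ee_rot": TCP orientation; "force": force on the tool from outside, world axes, zero at the start; "wrist_torque": the same for the moment, N m; "opening": finger opening in m; "gripper_force": force on a finger pad.
Only numpy, scipy, OpenCV 4.12 (cv2) and the standard library are available. Lean on these libraries where they do the work, as an engineer would, in place of code of your own. Each camera call takes 0.05 s, during which the arm holds its last target. There are 200 camera calls.

TASK

Pull the counter drawer out all the way to its stop. Then take the square-cornered tin from the sloping display stand and put it, right way up, in the drawer's empty pocket so that it sits flat and square on the pocket floor; set it down, do not drop it in. Leave the drawer fully out, the tin already in it in its pocket, and the other tin and everything else where they are.

Things in the scene. Friction and masses are not known exactly. Their poses are not given: they have to be found in the camera images.
- drawer (a joint): travel of the drawer out of the counter cabinet: 0 is shut, 0.165 m is the stop; it slides along the cabinet's own -x, about 3 N of friction
- cabinet: low wooden counter cabinet, 240 deep x 240 wide x 100 mm high, fixed, with one drawer; origin at the centre of its underside, z up, its front (drawer) faces its own -x, towards the robot
- handle (a point): middle of the drawer's level brass bar handle: 11 mm thick, 120 mm long along the cabinet's y, axis 62 mm above the table, 38 mm below the cabinet's top and 35 mm in front of the drawer front (29 mm clear gap behind it); its two fixings are 51 mm either side of the middle; moves with the drawer; axes as the cabinet's
- pocket (a point): centre of the floor of the empty pocket in the drawer's brown card insert: 94 mm along x (the cabinet's x) by 60 mm along y, 8 mm deep; floor 42 mm above the table; moves with the drawer. From it the drawer side wall is 64 mm to -y, the drawer front 54 mm to -x (top edge 46 mm above the floor), the other tin starts 69 mm to +y, the cabinet (drawer out) 90 mm to +x
- kept_pocket (a point): centre of the floor of the drawer's other pocket (round-ended, 94 x 48 mm, 8 mm deep), beside the empty one, 91 mm to its +y; taken by a tin
- square_tin: closed metal tin with square corners, 90 mm (its x) x 56 mm (its y) x 32 mm high, about 200 g; origin at the centre of its underside, z out of its lid. It lies on the sloping stand, long axis up the slope, in the left or right place
- round_ended_tin: closed metal tin of the same length and height but with half-round ends, 90 x 44 x 32 mm; lies in the other place on the stand; origin at the centre of its underside; to be left there
- kept_tin: another round-ended tin, 90 x 44 x 32 mm, already in the drawer's other pocket and travelling loose with the drawer; origin at the centre of its underside
- stand: fixed wooden display stand, 240 mm wide (y): a board sloping at 35 degrees, low edge with a 12 mm lip to its own -x (the robot), high edge to +x. Origin on the table under the middle of the board, whose surface is there 60 mm up; the tins lie at y = about +48 and -48 mm, x = 0
- rail (a point): middle of a thin brass rail (8 mm) on two posts 116 mm either side, along the stand's y, 201 mm above the table, straight above the tins, so that a gripper coming straight down meets it: come in square to the slope, leaning about 35 degrees, fingers pointing down and away from the robot. Rail and posts stand 75 mm up the slope from the tins' middles, the rail 120 mm off the board
- gift_box: pink ribboned gift box, 70 x 70 x 60 mm, loose, leave alone; origin at the centre of its underside
- white_gift: white ribboned gift box, 85 x 85 x 50 mm, loose, leave alone; origin at the centre of its underside
- mug: white mug, 76 mm diameter, 85 mm high, loose, leave alone; origin at the centre of its underside
Things that resemble listed ones, but are neither listed nor needed, are in the scene too. What is shaped like the square_tin but green or yellow is not meant.

How it is judged:
By the outcome, as a careful person would: the job done as asked, in the order asked, and still so for the second after the job is handed in, with the robot touching nothing.
It also fails if it takes over 64 s, if anything falls off the work surface, if the arm or the gripper's body presses on something with over 40 N, if the wrist force passes 120 N, or if a joint passes its speed limit or range.

## Working session

There is one attempt and no reset: what is moved stays moved. The work goes in short steps, Python scripts to look and compute and a tool call to move; the robot and the scene stay as the last step left them, time stands still between calls to the robot, and variables do not carry over. Pictures are saved under pics/ and viewed, at most 10 in all, crops included, and the job is handed in when it is done.

Besides the shell and the picture viewer there is one more tool, called after "Call:" as a command line: name --argument value ..., lists and objects as JSON in quotes. drive_tool: Moves the arm, as the interface text tells. Its arguments: {"type":"object","properties":{"angular":{"type":"array"},"offset":{"type":"array"},"hand":{"type":"array"},"squeeze":{"type":"number"}},"required":["angular","offset","hand"]}

```bash
mkdir -p pics; ls
python3 - <<'E'
from rig import arm
import cv2
s=arm.read_state();print(s, arm.tip_extent)
for n in("side","top"):
    cv2.imwrite(f"pics/{n}0.png",arm.snapshot(n)); print(n,arm.camera_model(n))
E
```

```text
pics
{'time_s': 0.0, 'qpos': array([ 1.53662523e+00,  2.55787433e-01,  1.07016879e-01, -4.76127338e-04,
       -1.42390499e+00, -2.84594599e-01]), 'qvel': array([ 7.01125221e-04, -3.14416458e-04, -1.03656000e-03,  3.13273960e-05,
        7.85322913e-04, -7.86347079e-04]), 'joint_torque': array([ 4.42943610e-04, -3.86632133e+01,  2.37943572e+01,  5.36509663e+00,
       -5.88835988e-03, -4.92429820e-06]), 'position': array([0.17217187, 0.52189182, 0.2553791 ]), 'ee_rot': array([ 3.09985785e+00, -4.98402186e-01, -3.65084100e-04]), 'force': array([-0.38859555,  0.4713173 , -0.49052706]), 'wrist_torque': array([ 0.01075358, -0.03761751, -0.04361679]), 'gripper_force': 0.0, 'opening': 0.08562595012100145} 0.025
side {'vertical_fov': 46.256525504746826, 'cx': 324.1166364924692, 'cy': 230.75311367855178, 'camera_from_world': array([[-9.98195989e-01, -6.00376338e-02, -4.99457399e-04,
         5.68576874e-01],
       [-2.98971796e-02,  5.04255298e-01, -8.63036936e-01,
         1.07172231e-01],
       [ 5.20665496e-02, -8.61465076e-01, -5.05140572e-01,
         1.38068470e+00],
       [ 0.00000000e+00,  0.00000000e+00,  0.00000000e+00,
         1.00000000e+00]])}
top {'vertical_fov': 53.37525232443096, 'cx': 310.29511207648557, 'cy': 237.05828604098747, 'camera_from_world': array([[ 1.53812883e-03, -9.99749723e-01, -2.23187119e-02,
         3.08738413e-02],
       [-9.92726989e-01,  1.16011512e-03, -1.20381803e-01,
         5.82396763e-01],
       [ 1.20377566e-01,  2.23415503e-02, -9.92476749e-01,
         1.31297728e+00],
       [ 0.00000000e+00,  0.00000000e+00,  0.00000000e+00,
         1.00000000e+00]])}
```

View pics/top0.png

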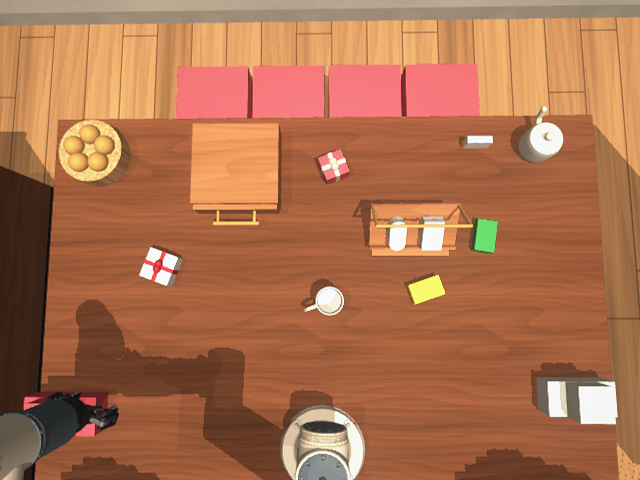

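View pics/side0.png

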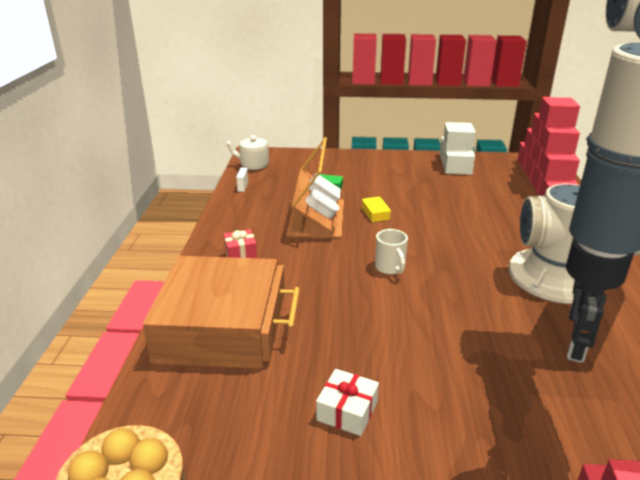

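Top view: cabinet at about (235,165) with its handle at (236,223), and the stand at (413,230). Candidates for the square tin:
- White object on the stand at (397,234), which looks round-ended.
- White object on the stand at (431,234), which looks square-cornered.
- White block at (478,142), off the stand.
- Green (485,236) and yellow (426,289), which are decoys.

(431,234) fits the description. I'll confirm it in an enlarged crop.

Run:
```python
import cv2,numpy as np
t=cv2.imread("pics/top0.png")
a=cv2.resize(t[190:265,355:475],None,fx=6,fy=6,interpolation=cv2.INTER_CUBIC)
b=cv2.resize(t[115:230,180:290],None,fx=4,fy=4,interpolation=cv2.INTER_CUBIC)
cv2.imwrite("pics/c1.png",a); cv2.imwrite("pics/c2.png",b)
```

```text
(no output)
```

View pics/c1.png

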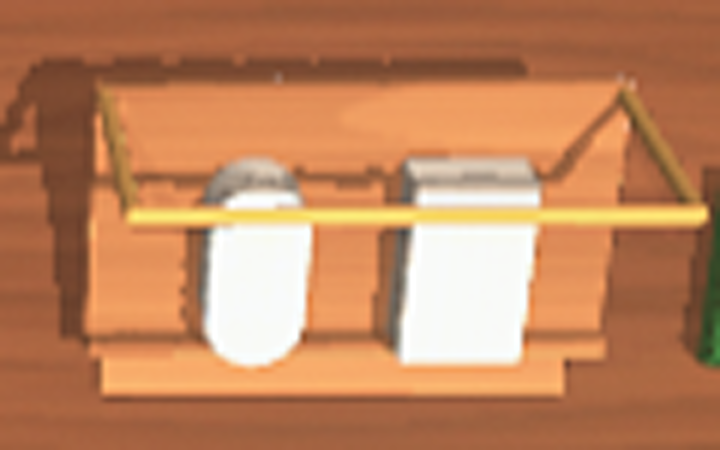

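View pics/c2.png

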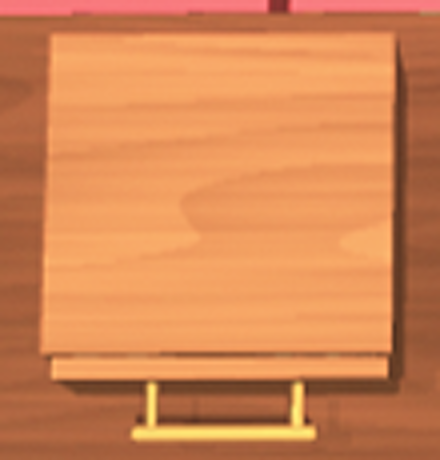

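The crop confirms it. The right-hand tin, crop (465,285), i.e. pixel (432,237), has square corners. The left one at (398,235) has half-round ends.

Next I'll cast rays for the cabinet, handle, rail and tin.

```bash
cat > h.py <<'E'
import numpy as np, cv2
from rig import arm
def cam(n):
    m=arm.camera_model(n); f=240/np.tan(np.radians(m["vertical_fov"]/2)); T=np.array(m["camera_from_world"])
    return f,m["cx"],m["cy"],T
def ray(n,u,v):
    f,cx,cy,T=cam(n); R=T[:3,:3]; o=-R.T@T[:3,3]
    return o,R.T@np.array([(u-cx)/f,(v-cy)/f,1])
def onz(n,u,v,z): o,d=ray(n,u,v); return o+d*(z-o[2])/d[2]
def onplane(n,u,v,p,nn): o,d=ray(n,u,v); return o+d*(np.dot(p-o,nn)/np.dot(d,nn))
def proj(n,P):
    f,cx,cy,T=cam(n); c=np.atleast_2d(P)@T[:3,:3].T+T[:3,3]; return np.c_[f*c[:,0]/c[:,2]+cx,f*c[:,1]/c[:,2]+cy]
E
python3 - <<'E'
from h import *
np.set_printoptions(precision=4,suppress=True)
c2=lambda u,v,z:onz("top",180+u/4-.375,115+v/4-.375,z)
C=np.array([c2(50,33,.1),c2(395,33,.1),c2(392,352,.1),c2(41,352,.1)]);print("cab",C,C.mean(0))
print([np.linalg.norm(C[i]-C[i-1]) for i in range(4)])
q=C[1]-C[0]+C[2]-C[3];print("yaw from y edge",np.degrees(np.arctan2(q[0],-q[1])), "x edge",[np.degrees(np.arctan2(*(C[i]-C[j])[[1,0]])) for i,j in((0,3),(1,2))])
H=np.array([c2(132,433,.0675),c2(317,433,.0675)]);print("handle",H,H.mean(0))
c1=lambda u,v,z:onz("top",355+u/6-.42,190+v/6-.42,z)
R=np.array([c1(127,216,.203),c1(709,216,.203)]);print("rail",R,R.mean(0),np.linalg.norm(R[0]-R[1]))
# mask-based: tin lid and rail
t=cv2.imread("pics/top0.png");hsv=cv2.cvtColor(t,cv2.COLOR_BGR2HSV)
def fit(mask,roi):
    x0,y0,x1,y1=roi; mm=np.zeros_like(mask);mm[y0:y1,x0:x1]=mask[y0:y1,x0:x1]
    v,u=np.nonzero(mm); return u,v
ye=((hsv[...,0]>20)&(hsv[...,0]<32)&(hsv[...,1]>120)&(hsv[...,2]>150)).astype(np.uint8)
u,v=fit(ye,(370,218,480,232));p=np.polyfit(u,v,1);print("rail px",u.min(),u.max(),p,np.polyval(p,[u.min(),u.max()]))
u,v=fit(ye,(205,217,270,228));print("handle px",u.min(),u.max(),np.polyfit(u,v,1),v.min(),v.max())
wh=((hsv[...,1]<30)&(hsv[...,2]>225)).astype(np.uint8)
for roi in((420,228,448,256),(385,228,412,256)):
    u,v=fit(wh,roi);print("tin px",u.min(),u.max(),v.min(),v.max(),u.mean(),v.mean())
E
```

```text
cab [[0.8952 0.3592 0.1   ]
 [0.8936 0.1186 0.1   ]
 [0.6689 0.1184 0.1   ]
 [0.6696 0.3582 0.1   ]] [0.7818 0.2386 0.1   ]
[np.float64(0.22568243325666126), np.float64(0.24061821434806818), np.float64(0.2247325417363498), np.float64(0.239791823475667)]
yaw from y edge -0.27414557456844785 x edge [np.float64(0.23842651378468543), np.float64(0.029898034990911083)]
handle [[0.6185 0.3019 0.0675]
 [0.6183 0.173  0.0675]] [0.6184 0.2374 0.0675]
rail [[ 0.5905 -0.1345  0.203 ]
 [ 0.59   -0.3724  0.203 ]] [ 0.5903 -0.2534  0.203 ] 0.2378846832403932
rail px 377 479 [ -0.0055 227.7517] [225.6822 225.1222]
handle px 213 257 [ -0.0064 223.4531] 217 223
tin px 422 443 228 249 432.3681818181818 238.46363636363637
tin px 390 406 228 250 397.51032448377583 238.12389380530973
```

The calibration is consistent. The cabinet is about 240 mm wide with yaw about 0, and the handle is at about (0.618, 0.238). The rail centre is at (0.590, -0.253), so the stand origin is at about (0.598, -0.253).

First I'll move above the handle with the closing line along x.

Call:
drive_tool --angular '[[0,0,-0.06],[0,0,-0.13],[0,0,-0.2],[0,0,-0.27],[0,0,-0.33],[0,0,-0.4],[0,0,-0.47],[0,0,-0.53],[0,0,-0.53],[0,0,-0.53]]' --offset '[[0.12,-0.08,-0.03],[0.25,-0.16,-0.06],[0.37,-0.24,-0.09],[0.5,-0.32,-0.12],[0.62,-0.4,-0.15],[0.74,-0.47,-0.17],[0.87,-0.55,-0.2],[0.99,-0.63,-0.23],[0.99,-0.63,-0.23],[0.99,-0.63,-0.23]]' --hand '[0.4,0.4,0.4,0.4,0.4,0.4,0.4,0.4,0.4,0.4]' --squeeze 40

```text
time_s: 1.35
position: [0.3209, 0.4275, 0.2217]
ee_rot: [2.931, -1.129, -0.0]
force: [0.4, -0.3, -0.4]
opening: 0.0256
gripper_force: 0.0
```

Call:
drive_tool --angular '[[0,0,-0.06],[0,0,-0.13],[0,0,-0.2],[0,0,-0.27],[0,0,-0.33],[0,0,-0.4],[0,0,-0.47],[0,0,-0.53],[0,0,-0.53],[0,0,-0.53]]' --offset '[[0.12,-0.08,-0.03],[0.25,-0.16,-0.06],[0.37,-0.24,-0.09],[0.5,-0.32,-0.12],[0.62,-0.4,-0.15],[0.74,-0.47,-0.17],[0.87,-0.55,-0.2],[0.99,-0.63,-0.23],[0.99,-0.63,-0.23],[0.99,-0.63,-0.23]]' --hand '[0.4,0.4,0.4,0.4,0.4,0.4,0.4,0.4,0.4,0.4]'

```text
time_s: 2.6
position: [0.4689, 0.3338, 0.1875]
ee_rot: [-2.636, 1.709, 0.0]
force: [-0.2, -0.2, -0.6]
opening: 0.0254
gripper_force: 0.0
```

Call:
drive_tool --angular '[[0,0,-0.06],[0,0,-0.13],[0,0,-0.2],[0,0,-0.27],[0,0,-0.33],[0,0,-0.4],[0,0,-0.47],[0,0,-0.535],[0,0,-0.535],[0,0,-0.535]]' --offset '[[0.12,-0.08,-0.03],[0.25,-0.16,-0.06],[0.37,-0.24,-0.09],[0.5,-0.32,-0.12],[0.62,-0.4,-0.15],[0.74,-0.47,-0.17],[0.87,-0.55,-0.2],[0.99,-0.64,-0.23],[0.99,-0.64,-0.23],[0.99,-0.64,-0.23]]' --hand '[0.4,0.4,0.4,0.4,0.4,0.4,0.4,0.4,0.4,0.4]'

```text
time_s: 3.85
position: [0.618, 0.2371, 0.1527]
ee_rot: [2.22, -2.223, -0.0]
force: [-1.0, 0.9, 0.5]
opening: 0.0257
gripper_force: 0.0
```

Run:
```python
from h import *
np.set_printoptions(precision=4,suppress=True)
s=arm.read_state();print(s["position"],s["ee_rot"],s["qpos"])
a,b=arm.snapshot("top"),arm.snapshot("side")
print(proj("side",[[.618,.238,.062],[.618,.298,.062],[.618,.178,.062]]))
cv2.imwrite("pics/m1.png",np.hstack([cv2.resize(a[110:240,170:300],None,fx=3,fy=3),cv2.resize(b[200:375,150:325],(390,390))]))
```

```text
[0.618  0.2371 0.1527] [ 2.2201 -2.2227 -0.0002] [ 0.6018  0.5194  0.2402 -0.0001 -1.2918 -0.6029]
[[294.2054 304.8768]
 [291.0314 323.3969]
 [297.1122 287.9156]]
```

View pics/m1.png

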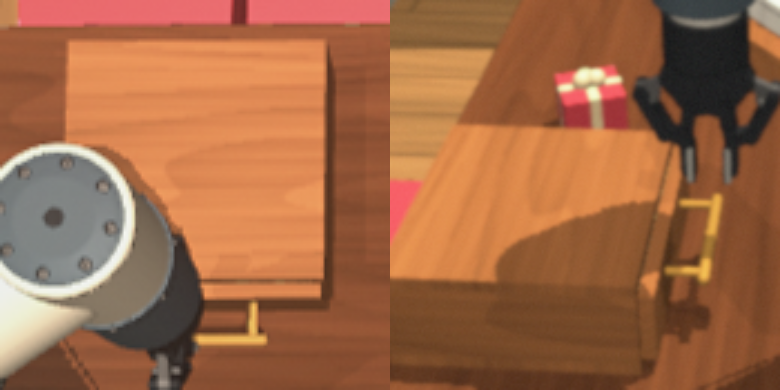

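The gripper is centred over the handle, with the bar at crop (715,235) just below the fingertips at (690–728,180). Next I'll descend straight down and close.

Call:
drive_tool --angular '[[0,0,0],[0,0,0],[0,0,0],[0,0,0],[0,0,0],[0,0,0],[0,0,0],[0,0,0],[0,0,0],[0,0,0]]' --offset '[[0,0,-0.08],[0,0,-0.16],[0,0,-0.24],[0,0,-0.32],[0,0,-0.4],[0,0,-0.46],[0,0,-0.525],[0,0,-0.525],[0,0,-0.525],[0,0,-0.525]]' --hand '[0.4,0.4,0.4,0.4,0.4,0.4,0.4,0.4,0.4,1]'

```text
time_s: 5.2
position: [0.6184, 0.2375, 0.0748]
ee_rot: [-2.22, 2.221, -0.001]
force: [-2.3, -0.2, 4.6]
opening: 0.0093
gripper_force: 41.5
```

Call:
drive_tool --angular '[[0,0,0],[0,0,0],[0,0,0],[0,0,0],[0,0,0],[0,0,0],[0,0,0],[0,0,0],[0,0,0],[0,0,0]]' --offset '[[0,0,0],[0,0,0],[0,0,0],[0,0,0],[-0.02,0,0],[-0.05,0,0],[-0.1,0,0],[-0.15,0,0],[-0.2,0,0],[-0.2,0,0]]' --hand '[1,1,1,1,1,1,1,1,1,1]'

```text
time_s: 6.45
position: [0.5873, 0.2375, 0.0748]
ee_rot: [-2.221, 2.221, 0.0]
force: [-0.7, 0.4, 7.2]
opening: 0.0094
gripper_force: 39.7
```

Call:
drive_tool --angular '[[0,0,0],[0,0,0],[0,0,0],[0,0,0],[0,0,0],[0,0,0],[0,0,0],[0,0,0],[0,0,0],[0,0,0]]' --offset '[[-0.05,0,0],[-0.14,0,0],[-0.25,0,0],[-0.37,0,0],[-0.49,0,0],[-0.61,0,0],[-0.72,0,0],[-0.8,0,0],[-0.85,0,0],[-0.87,0,0]]' --hand '[1,1,1,1,1,1,1,1,1,1]'

```text
time_s: 7.7
position: [0.4574, 0.2375, 0.0748]
ee_rot: [-2.22, 2.22, -0.001]
force: [2.0, -0.6, 5.1]
opening: 0.0095
gripper_force: 39.7
```

Call:
drive_tool --angular '[[0,0,0],[0,0,0],[0,0,0],[0,0,0],[0,0,0],[0,0,0],[0,0,0],[0,0,0],[0,0,0],[0,0,0]]' --offset '[[0,0,0],[-0.005,0,0],[-0.01,0,0],[-0.015,0,0],[-0.02,0,0],[-0.025,0,0],[-0.03,0,0],[-0.035,0,0],[-0.04,0,0],[-0.04,0,0]]' --hand '[1,1,1,1,1,1,1,1,1,1]'

```text
time_s: 8.95
position: [0.4542, 0.2376, 0.0748]
ee_rot: [-2.218, 2.218, -0.005]
force: [13.1, -2.1, -1.0]
opening: 0.0093
gripper_force: 39.1
```

Call:
drive_tool --angular '[[0,0,0],[0,0,0],[0,0,0],[0,0,0],[0,0,0],[0,0,0],[0,0,0],[0,0,0],[0,0,0],[0,0,0]]' --offset '[[-0.005,0,0],[-0.01,0,0],[-0.015,0,0],[-0.02,0,0],[-0.02,0,0],[-0.02,0,0],[0,0,0],[0.01,0,0],[0.01,0,0],[0.01,0,0]]' --hand '[1,1,1,1,1,1,1,0.4,0.4,0.4]'

```text
time_s: 10.2
position: [0.4519, 0.2369, 0.0734]
ee_rot: [2.219, -2.221, -0.001]
force: [-0.7, -0.1, 0.7]
opening: 0.0259
gripper_force: 0.0
```

The drawer is at its stop: travel is about 0.165 and the force rose when I pulled further. Now I'll lift clear and check the fingertip position at the wider opening.

Call:
drive_tool --angular '[[0,0,0],[0,0,0],[0,0,0],[0,0,0],[0,0,0],[0,0,0],[0,0,0],[0,0,-0.15],[0,0,-0.3],[0,0,-0.45]]' --offset '[[0,0,0.06],[0,0,0.18],[0,0,0.32],[0,0,0.48],[0,0,0.64],[0,0,0.8],[0,0,0.92],[0,-0.1,1],[0,-0.2,1],[0,-0.4,1]]' --hand '[0.4,0.4,0.4,0.4,0.4,-0.2,-0.6,-0.7,-0.7,-0.7]'

```text
time_s: 11.45
position: [0.4527, 0.1772, 0.2247]
ee_rot: [-1.792, 2.58, 0.0]
force: [0.6, -0.3, 0.1]
opening: 0.0726
gripper_force: 0.0
```

Call:
drive_tool --angular '[[0,0,-0.15],[0,0,-0.3],[0,0,-0.45],[0,0,-0.6],[0,0,-0.75],[0,0,-0.9],[0,0,-1],[0,0,-1],[0,0,-1],[0,0,-1]]' --offset '[[0,-0.12,0],[0,-0.25,0],[0,-0.38,0],[0,-0.5,0],[0,-0.62,0],[0,-0.75,0],[0,-0.88,0],[0,-1,0],[0,-1,0],[0,-1,0]]' --hand '[-0.7,-0.7,-0.7,-0.7,-0.7,-0.7,-0.7,-0.7,-0.7,-0.7]'

```text
time_s: 12.7
position: [0.4528, 0.0276, 0.2244]
ee_rot: [-0.672, 3.068, 0.0]
force: [0.2, 0.7, 0.9]
opening: 0.0721
gripper_force: 0.0
```

Call:
drive_tool --angular '[[0,0,-0.1],[0,0,-0.2],[0,0,-0.3],[0,0,-0.4],[0,0,-0.5],[0,0,-0.55],[0,0,-0.55],[0,0,-0.55],[0,0,-0.55],[0,0,-0.55]]' --offset '[[0,-0.12,0],[0,-0.25,0],[0,-0.38,0],[0,-0.5,0],[0,-0.62,0],[0,-0.75,0],[0,-0.88,0],[0,-1,0],[0,-1,0],[0,-1,0]]' --hand '[-0.7,-0.7,-0.7,-0.7,-0.7,-0.7,-0.7,-0.7,-0.7,-0.7]'

```text
time_s: 13.95
position: [0.453, -0.1221, 0.224]
ee_rot: [0.0, 3.142, 0.0]
force: [-1.1, -0.3, -0.2]
opening: 0.0726
gripper_force: 0.0
```

Run:
```python
from h import *
np.set_printoptions(precision=4,suppress=True)
s=arm.read_state();print(s["position"],s["ee_rot"],s["qpos"],s["opening"])
a,b=arm.snapshot("top"),arm.snapshot("side")
cv2.imwrite("pics/t2f.png",a);cv2.imwrite("pics/s2f.png",b)
cv2.imwrite("pics/m2.png",np.hstack([cv2.resize(a[110:290,170:300],(390,540)),cv2.resize(b[160:460,120:340],(396,540))]))
```

```text
[ 0.453  -0.1221  0.224 ] [0.0005 3.1416 0.0004] [ 0.072   0.108  -0.1563 -0.0002 -1.3065 -1.643 ] 0.07263212151761
```

View pics/m2.png

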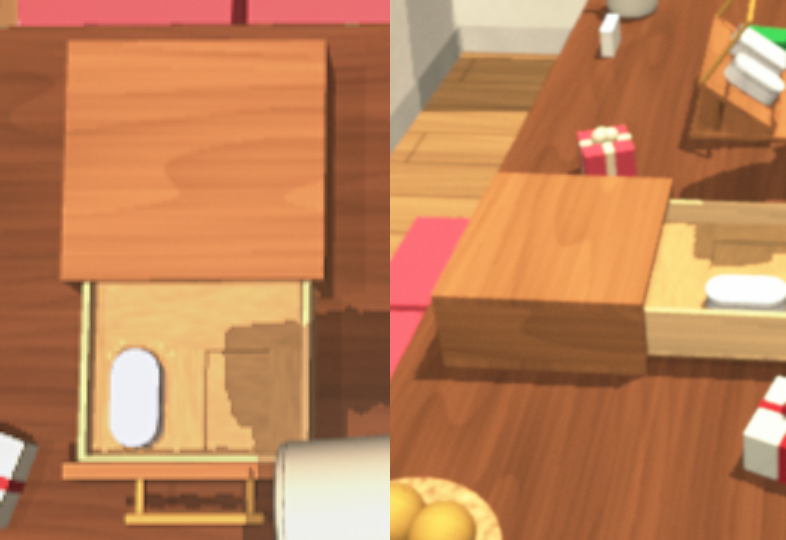

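The drawer is out. The kept tin is at crop (135,397), and the pocket outline's corner is at crop (206,350), partly hidden by the arm. I'll tilt to 35° and move to the pre-grasp, then measure both.

Call:
drive_tool --angular '[[0,-0.1,0],[0,-0.2,0],[0,-0.3,0],[0,-0.4,0],[0,-0.5,0],[0,-0.6,0],[0,-0.7,0],[0,-0.778,0],[0,-0.778,0],[0,-0.778,0]]' --offset '[[0,-0.12,0],[0,-0.25,0],[0,-0.38,0],[0,-0.5,0],[0,-0.62,0],[0,-0.75,0],[0,-0.88,0],[0,-1,0],[0,-1,0],[0,-1,0]]' --hand '[-0.7,-0.7,-0.7,-0.7,-0.7,-0.7,-0.7,-0.7,-0.7,-0.7]'

```text
time_s: 15.3
position: [0.453, -0.2723, 0.2242]
ee_rot: [0.001, 2.531, 0.001]
force: [-0.2, 0.1, -0.6]
opening: 0.0727
gripper_force: 0.0
```

Run:
```python
from h import *
np.set_printoptions(precision=4,suppress=True)
s=arm.read_state();print(s["position"],s["ee_rot"],s["qpos"])
a,b=arm.snapshot("top"),arm.snapshot("side")
cv2.imwrite("pics/t3f.png",a);cv2.imwrite("pics/s3f.png",b)
# predicted lid corners vs image in first pictures
c,sn=np.cos(np.radians(35)),np.sin(np.radians(35)); S=np.array([c,0,sn]);N=np.array([-sn,0,c]);Y=np.array([0,1,0])
O=np.array([.598,-.301,.06]); 
L=[O+.032*N+sx*.045*S+sy*.028*Y for sx,sy in((-1,1),(-1,-1),(1,-1),(1,1))]
print("top",proj("top",L)); print("side",proj("side",L))
x=lambda n,im,z,roi:None
t=cv2.imread("pics/top0.png");sd=cv2.imread("pics/side0.png")
vis=np.hstack([cv2.resize(a[195:290,185:290],(420,380),interpolation=cv2.INTER_CUBIC),cv2.resize(sd[160:240,280:360],(380,380),interpolation=cv2.INTER_CUBIC)])
cv2.imwrite("pics/m3.png",vis)
```

```text
[ 0.453  -0.2723  0.2242] [0.0007 2.5313 0.0006] [-0.4136 -0.0391 -0.3362 -0.3509 -0.7354 -0.9611]
top [[420.6421 250.1463]
 [441.1363 250.1351]
 [445.114  220.6898]
 [423.9323 220.7304]]
side [[339.1365 196.3322]
 [339.8373 187.7835]
 [314.8218 171.1773]
 [313.3529 179.3421]]
```

View pics/m3.png

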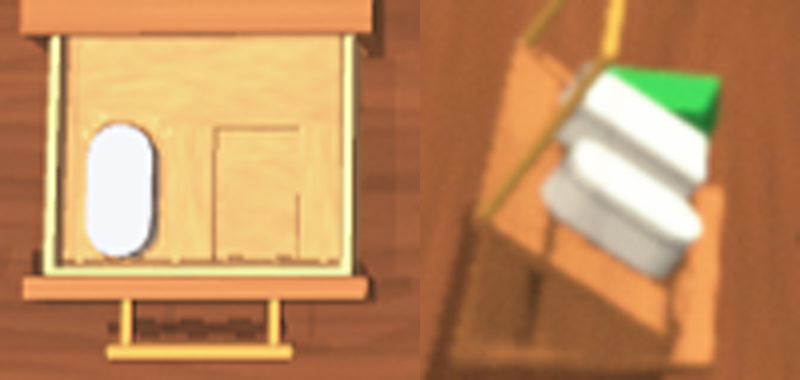

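Left half: the pocket outline is clear, with corners at crop (215,128), (299,128) and (214,260). The kept tin is at (120,190). Right half: the square tin's lid matches my predicted pose to within 1 px. Next I'll cast the pocket.

Run:
```python
from h import *
np.set_printoptions(precision=4,suppress=True)
P=lambda u,v,z:onz("top",185+u/4-.375,195+v/4-.375,z)
print("left",P(214.5,195,.046),"right",P(299,195,.05),"far",P(255,128,.046),"near",P(255,261,.05))
print("wall inner R",P(343,150,.085),P(343,150,.05),"inner front",P(200,270,.088),P(200,277,.088),"cab front edge",P(200,33,.1),"cab sides",P(22,30,.1),P(373,30,.1))
print("handle",P(108,352,.0675),P(292,352,.0675))
a=cv2.imread("pics/t3f.png");w=((a.min(2)>225)).astype(np.uint8);m=np.zeros_like(w);m[220:262,200:232]=w[220:262,200:232]
v,u=np.nonzero(m);print("kept",onz("top",u.mean(),v.mean(),.074),u.min(),u.max(),v.min(),v.max())
g=cv2.cvtColor(a,cv2.COLOR_BGR2GRAY).astype(int)
print(g[235:250,232:268].mean(0).round().astype(int)); print(g[220:268,245:255].mean(1).round().astype(int))
```

```text
left [0.5635 0.233  0.046 ] right [0.563 0.173 0.05 ] far [0.6109 0.2053 0.046 ] near [0.5168 0.2031 0.05  ]
wall inner R [0.5901 0.1388 0.085 ] [0.5947 0.1426 0.05  ] inner front [0.5079 0.2345 0.088 ] [0.5032 0.2344 0.088 ] cab front edge [0.6685 0.2357 0.1   ] cab sides [0.671  0.3576 0.1   ] [0.6703 0.1178 0.1   ]
handle [0.4532 0.3003 0.0675] [0.4533 0.174  0.0675]
kept [0.564  0.2947 0.074 ] 207 222 227 258
[211 208 206 207 212 202 158 202 208 207 207 207 206 206 206 206 207 207
 207 208 208 208 208 207 207 207 204 193 211 211 213 210 211 210 211 207]
[207 206 207 206 208 210 188 180 213 211 212 212 209 211 212 207 208 208
 207 206 207 206 207 208 209 208 207 205 206 207 206 206 208 208 206 206
 205 207 206 184 150 179 231 224 159 173 174 178]
```

Call:
drive_tool --angular '[[0,0,0],[0,0,0],[0,0,0],[0,0,0],[0,0,0],[0,0,0],[0,0,0],[0,0,0],[0,0,0],[0,0,0]]' --offset '[[0.06,-0.03,-0.02],[0.12,-0.06,-0.05],[0.18,-0.1,-0.08],[0.24,-0.13,-0.12],[0.3,-0.16,-0.16],[0.34,-0.195,-0.2],[0.34,-0.195,-0.2],[0.34,-0.195,-0.2],[0.34,-0.195,-0.2],[0.34,-0.195,-0.2]]' --hand '[-0.7,-0.7,-0.7,-0.7,-0.7,-0.7,-0.7,-0.7,-0.7,-0.7]'

```text
time_s: 16.65
position: [0.5038, -0.3019, 0.1944]
ee_rot: [0.001, 2.53, -0.0]
force: [0.8, 0.1, 0.0]
opening: 0.0726
gripper_force: 0.0
```

Run:
```python
from h import *
np.set_printoptions(precision=1,suppress=True)
print("m1 tips pred z=.1277",proj("side",[[.602,.237,.1277],[.634,.237,.1277],[.602,.237,.14]]))
for y in(-.122-.041,-.122+.041): print("s2f pred",y,proj("side",[[.453,y,.199],[.453,y,.186]]))
b=cv2.imread("pics/s2f.png"); h=cv2.cvtColor(b,cv2.COLOR_BGR2HSV)
u0,v0=proj("side",[[.453,-.081,.199]])[0].round().astype(int)
for v in range(v0-20,v0+10): print(v,h[v,u0-14:u0+15:2,1])
```

```text
m1 tips pred z=.1277 [[301.2 279.1]
 [285.6 278.6]
 [301.1 274.2]]
s2f pred -0.163 [[373.2 168.4]
 [373.  173. ]]
s2f pred -0.08099999999999999 [[373.7 182.1]
 [373.4 186.9]]
162 [169 170 166 163 169 109   5   5   5   0 142 168 168 167 167]
163 [165 164 163 165 163  94   0   5   0   6 129 166 170 169 164]
164 [165 167 166 166 164 101  12  11  11  12 133 165 164 171 167]
165 [166 166 164 167 166 112  17   6  12  25 142 167 170 167 168]
166 [165 168 166 170 163 105  18  15  13  37 145 171 166 167 167]
167 [165 164 166 170 162  94  28   7  17  47 145 171 169 168 165]
168 [167 164 171 166 161  92  27  11  20  59 147 169 169 167 166]
169 [164 167 169 167 162  82  30  16   9  63 153 167 168 167 167]
170 [165 167 165 168 162  79  23  16  19  63 154 167 169 167 166]
171 [165 167 166 167 162  79  17  13  19  64 152 168 168 169 168]
172 [167 165 165 166 160  78  26  13  22  64 154 171 170 166 164]
173 [164 168 166 167 161  72  24   6  18  71 156 168 169 166 164]
174 [165 170 166 164 158  71  18  12  18  74 157 171 166 168 169]
175 [167 167 165 166 154  65  18  11  22  71 158 171 169 166 167]
1
[... 354 characters left out ...]
155 150 148 144 158 167 170 167 168 166]
182 [164 164 167 168 168 164 165 167 164 166 170 169 167 169 167]
183 [167 168 168 167 170 166 165 170 165 169 168 166 169 170 165]
184 [165 166 167 167 165 167 165 170 170 165 165 167 166 169 167]
185 [164 168 164 170 164 165 168 169 170 170 169 166 171 167 166]
186 [171 166 169 169 168 167 168 167 168 170 170 170 167 172 165]
187 [167 167 166 167 167 170 168 167 166 166 169 172 166 164 169]
188 [167 167 166 166 169 167 169 170 168 166 167 169 172 173 167]
189 [165 169 164 168 167 167 165 166 170 166 164 167 169 166 167]
190 [167 166 164 169 167 168 167 168 168 166 164 165 169 167 168]
191 [168 168 166 165 167 169 167 166 168 169 169 169 170 168 170]
```

Fingertips stand about 24 mm ahead of the TCP at this opening. I'll go in along the slope normal so that the tips stop about 11 mm above the tin's underside, which also clears the insert rim later.

Call:
drive_tool --angular '[[0,0,0],[0,0,0],[0,0,0],[0,0,0],[0,0,0],[0,0,0],[0,0,0],[0,0,0],[0,0,0],[0,0,0]]' --offset '[[0.07,0,-0.1],[0.14,0,-0.2],[0.21,0,-0.3],[0.28,0,-0.4],[0.35,0,-0.5],[0.41,0,-0.585],[0.455,0,-0.65],[0.49,0,-0.7],[0.49,0,-0.7],[0.49,0,-0.7]]' --hand '[-0.7,-0.7,-0.7,-0.7,-0.7,-0.7,-0.7,-0.7,-0.7,-0.7]'

```text
time_s: 17.9
position: [0.5774, -0.3021, 0.0896]
ee_rot: [0.001, 2.53, -0.0]
force: [-0.1, -0.5, 0.2]
opening: 0.0728
gripper_force: 0.0
```

Run:
```python
from h import *
s=arm.read_state();print(s["position"],s["force"],s["qpos"])
b=arm.snapshot("side");a=arm.snapshot("top")
cv2.imwrite("pics/m4.png",np.hstack([cv2.resize(b[120:260,270:410],(390,390),interpolation=cv2.INTER_CUBIC),cv2.resize(a[190:290,370:470],(390,390),interpolation=cv2.INTER_CUBIC)]))
```

```text
[ 0.57743653 -0.30209988  0.08957723] [-0.06479774 -0.52282283  0.17839802] [-0.38316671  0.33013826 -0.23428269 -0.48512126 -0.47772474 -0.81470667]
```

View pics/m4.png

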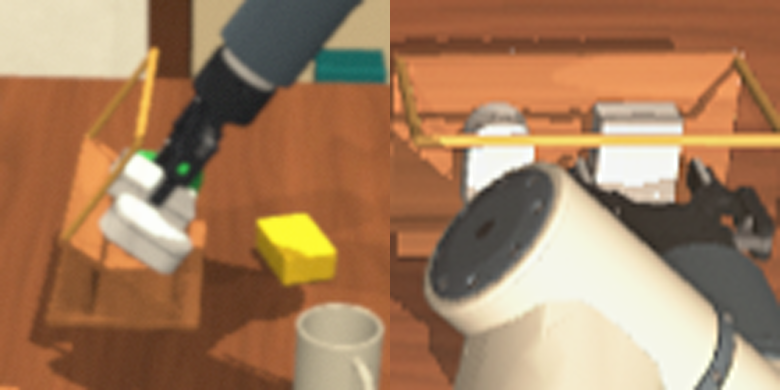

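The finger sits between the tins, square to the slope at crop (170,180), with no contact force. Now I'll close and lift along the normal.

Call:
drive_tool --angular '[[0,0,0],[0,0,0],[0,0,0],[0,0,0],[0,0,0],[0,0,0],[0,0,0],[0,0,0],[0,0,0],[0,0,0]]' --offset '[[0,0,0],[0,0,0],[0,0,0],[0,0,0],[0,0,0],[-0.01,0,0.014],[-0.02,0,0.028],[-0.04,0,0.057],[-0.07,0,0.1],[-0.1,0,0.143]]' --hand '[0,1,1,1,1,1,1,1,1,1]' --squeeze 60

```text
time_s: 19.25
position: [0.5612, -0.3017, 0.1102]
ee_rot: [0.001, 2.532, 0.001]
force: [-0.1, -0.9, -2.8]
opening: 0.055
gripper_force: 63.7
```

Call:
drive_tool --angular '[[0,0,0],[0,0,0],[0,0,0],[0,0,0],[0,0,0],[0,0,0],[0,0,0],[0,0,0],[0,0,0],[0,0,0]]' --offset '[[-0.05,0,0.07],[-0.13,0,0.19],[-0.22,0,0.31],[-0.31,0,0.44],[-0.39,0,0.56],[-0.46,0,0.66],[-0.54,0,0.74],[-0.63,0.05,0.77],[-0.72,0.12,0.77],[-0.81,0.2,0.77]]' --hand '[1,1,1,1,1,1,1,1,1,1]'

```text
time_s: 20.5
position: [0.4395, -0.2709, 0.2251]
ee_rot: [0.001, 2.532, 0.002]
force: [-0.6, 1.1, -2.6]
opening: 0.0546
gripper_force: 63.8
```

Call:
drive_tool --angular '[[0,0.05,0],[0,0.14,0],[0,0.24,0],[0,0.34,0],[0,0.44,0],[0,0.54,0],[0,0.64,0],[0,0.72,0],[0,0.778,0],[0,0.778,0]]' --offset '[[0,0.08,0],[0,0.18,0],[0,0.28,0],[0,0.38,0],[0,0.48,0],[0,0.58,0],[0,0.7,0],[0,0.82,0],[0,0.92,0],[0,1,0]]' --hand '[1,1,1,1,1,1,1,1,1,1]'

```text
time_s: 21.75
position: [0.4407, -0.1209, 0.2251]
ee_rot: [-0.0, -3.141, -0.001]
force: [0.1, 0.2, -1.8]
opening: 0.0548
gripper_force: 63.8
```

Call:
drive_tool --angular '[[0,0,0],[0,0,0],[0,0,0],[0,0,0],[0,0,0],[0,0,0],[0,0,0],[0,0,0],[0,0,0],[0,0,0]]' --offset '[[0.02,0.1,0],[0.05,0.2,0],[0.1,0.3,0],[0.15,0.4,0],[0.2,0.5,0],[0.25,0.6,0],[0.3,0.7,0],[0.35,0.8,0],[0.4,0.9,0],[0.45,1,0]]' --hand '[1,1,1,1,1,1,1,1,1,1]'

```text
time_s: 23.0
position: [0.5089, 0.029, 0.226]
ee_rot: [-0.001, -3.142, 0.0]
force: [0.4, -0.1, -2.1]
opening: 0.0546
gripper_force: 63.8
```

Call:
drive_tool --angular '[[0,0,0],[0,0,0],[0,0,0],[0,0,0],[0,0,0],[0,0,0],[0,0,0],[0,0,0],[0,0,0],[0,0,0]]' --offset '[[0.04,0.1,0],[0.08,0.2,0],[0.12,0.3,0],[0.16,0.4,0],[0.2,0.5,0],[0.24,0.6,0],[0.28,0.7,0],[0.32,0.8,0],[0.35,0.9,0],[0.366,1,0]]' --hand '[1,1,1,1,1,1,1,1,1,1]'

```text
time_s: 24.25
position: [0.5635, 0.179, 0.2258]
ee_rot: [-0.001, -3.141, 0.0]
force: [0.1, -0.0, -3.0]
opening: 0.0547
gripper_force: 63.8
```

Call:
drive_tool --angular '[[0,0,0],[0,0,0],[0,0,0],[0,0,0],[0,0,0],[0,0,0],[0,0,0],[0,0,0],[0,0,0],[0,0,0]]' --offset '[[0,0.05,0],[0,0.1,0],[0,0.15,0],[0,0.165,-0.05],[0,0.165,-0.1],[0,0.165,-0.16],[0,0.165,-0.22],[0,0.165,-0.27],[0,0.165,-0.3],[0,0.165,-0.3]]' --hand '[1,1,1,1,1,1,1,1,1,1]'

```text
time_s: 25.5
position: [0.5632, 0.2027, 0.1807]
ee_rot: [-0.001, -3.141, 0.001]
force: [-0.0, 0.1, -1.5]
opening: 0.0549
gripper_force: 63.8
```

Run:
```python
from h import *
np.set_printoptions(precision=4,suppress=True)
s=arm.read_state();print(s["position"],s["ee_rot"],s["force"])
b=arm.snapshot("side");a=arm.snapshot("top");cv2.imwrite("pics/s5.png",b);cv2.imwrite("pics/t5.png",a)
p=s["position"];bz=p[2]-.036
print("tin pred bottom",proj("side",[[p[0]+sx*.045,p[1]+.028,z] for sx in(1,-1) for z in(bz,bz+.032)]).round(1))
print("kept pred",proj("side",[[.564+sx*.045,.294,.058] for sx in(1,-1)]).round(1))
cv2.imwrite("pics/m5.png",np.hstack([cv2.resize(b[210:350,240:380],(500,500),interpolation=cv2.INTER_CUBIC),cv2.resize(a[190:290,190:250],(300,500),interpolation=cv2.INTER_CUBIC)]))
```

```text
[0.5632 0.2027 0.1807] [-0.0012 -3.1411  0.0005] [-0.0443  0.0714 -1.4699]
tin pred bottom [[298.3 270.4]
 [297.9 257.2]
 [342.6 271.9]
 [342.9 258.6]]
kept pred [[295.8 323.8]
 [340.5 325.6]]
```

View pics/m5.png

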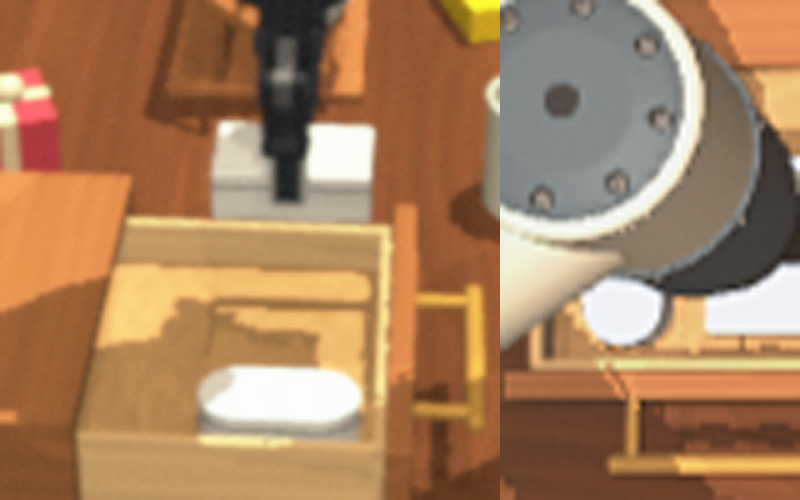

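The tin is held level and square, and its near lid edge runs from crop (212,182) to (374,182). Next I'll get sub-pixel edges for the tin and the kept tin to work out the exact x-shift.

Run:
```python
from h import *
np.set_printoptions(precision=2,suppress=True,linewidth=160)
b=cv2.imread("pics/s5.png"); S=cv2.cvtColor(b,cv2.COLOR_BGR2HSV)[...,1].astype(float)
def edges(r,lo,hi,th=70):
    x=S[r-1:r+2].mean(0); m=np.nonzero(x[lo:hi]<th)[0]+lo; l,rr=m[0],m[-1]
    return l-(th-x[l])/(x[l-1]-x[l]), rr+(th-x[rr])/(x[rr+1]-x[rr])
for r in(250,256,258,264,266,268): print("tin",r,edges(r,290,355))
for r in range(315,330,2): print("kept",r,edges(r,285,350))
# vertical: tin column profile for lid near edge/bottom
g=b.min(2).astype(int); print(g[240:276,310],g[240:276,338])
np.set_printoptions(precision=4,suppress=True)
# lid near edge top of the tin at y+.028: solve x from u on plane y
p=arm.read_state()["position"]
for u in(edges(264,290,355)): 
    o,d=ray("side",u,264); q=o+d*((p[1]+.028-o[1])/d[1]); print(q)
```

```text
tin 250 (np.float64(300.0853658536585), np.float64(344.2704081632653))
tin 256 (np.float64(299.01234567901236), np.float64(343.9864864864865))
tin 258 (np.float64(298.8471337579618), np.float64(343.9236111111111))
tin 264 (np.float64(299.1136363636364), np.float64(343.0))
tin 266 (np.float64(298.9940119760479), np.float64(343.02366863905326))
tin 268 (np.float64(299.0125), np.float64(343.0))
kept 315 (np.float64(298.2456140350877), np.float64(337.23595505617976))
kept 317 (np.float64(296.27941176470586), np.float64(339.34586466165416))
kept 319 (np.float64(295.4315789473684), np.float64(340.4673366834171))
kept 321 (np.float64(295.3333333333333), np.float64(340.6666666666667))
kept 323 (np.float64(295.4864864864865), np.float64(340.26704545454544))
kept 325 (np.float64(295.5974842767296), np.float64(339.6953642384106))
kept 327 (np.float64(295.6384615384615), np.float64(339.64912280701753))
kept 329 (np.float64(295.73728813559325), np.float64(339.49056603773585))
[ 36  39  47  73 121 151 162 167 166 165 167 167 175 178 183 183 187 190 195 178 163 151 139 148 157 156 159 159 161 159 148 125 140 137 112  96] [ 52  54  53  57 107 193 237 246 247 247 247 247 246 246 247 247 246 246 245 236 196 159 145 131 137 149 150 153 157 155 155 144 125 141 137 114]
[0.6061 0.2308 0.1604]
[0.5177 0.2308 0.1639]
```

The tin sits about 1.6–2 mm to -x of the TCP, so I'll shift +2 mm in x and +1 mm in y and descend to just above the rim.

Call:
drive_tool --angular '[[0,0,0],[0,0,0],[0,0,0],[0,0,0],[0,0,0],[0,0,0],[0,0,0],[0,0,0],[0,0,0],[0,0,0]]' --offset '[[0.013,0.007,-0.05],[0.013,0.007,-0.13],[0.013,0.007,-0.21],[0.013,0.007,-0.3],[0.013,0.007,-0.39],[0.013,0.007,-0.47],[0.013,0.007,-0.54],[0.013,0.007,-0.58],[0.013,0.007,-0.6],[0.013,0.007,-0.6]]' --hand '[1,1,1,1,1,1,1,1,1,1]'

```text
time_s: 26.85
position: [0.5653, 0.2039, 0.0911]
ee_rot: [0.001, 3.141, 0.0]
force: [-0.2, -0.4, -2.1]
opening: 0.0548
gripper_force: 63.8
```

Call:
drive_tool --angular '[[0,0,0],[0,0,0],[0,0,0],[0,0,0],[0,0,0],[0,0,0],[0,0,0],[0,0,0],[0,0,0],[0,0,0]]' --offset '[[0,0,-0.007],[0,0,-0.014],[0,0,-0.021],[0,0,-0.028],[0,0,-0.035],[0,0,-0.042],[0,0,-0.047],[0,0,-0.05],[0,0,-0.05],[0,0,-0.05]]' --hand '[1,1,1,1,1,1,1,1,1,1]'

```text
time_s: 28.1
position: [0.5652, 0.2038, 0.0835]
ee_rot: [0.001, 3.142, -0.0]
force: [-0.0, 0.3, -2.4]
opening: 0.0547
gripper_force: 63.8
```

Call:
drive_tool --angular '[[0,0,0],[0,0,0],[0,0,0],[0,0,0],[0,0,0],[0,0,0],[0,0,0],[0,0,0],[0,0,0],[0,0,0]]' --offset '[[0,0,-0.004],[0,0,-0.008],[0,0,-0.012],[0,0,-0.016],[0,0,-0.02],[0,0,-0.024],[0,0,-0.027],[0,0,-0.03],[0,0,-0.03],[0,0,-0.03]]' --hand '[1,1,1,1,1,1,1,1,1,1]'

```text
time_s: 29.35
position: [0.5652, 0.2038, 0.079]
ee_rot: [0.001, 3.142, 0.0]
force: [-0.3, -0.6, -1.9]
opening: 0.0547
gripper_force: 63.8
```

Run:
```python
from h import *
s=arm.read_state();print(s["position"],s["force"],s["wrist_torque"])
```

```text
[0.56522266 0.20381046 0.07900974] [-0.28097881 -0.57271767 -1.85003233] [ 0.00477062 -0.01030609  0.03080006]
```

Call:
drive_tool --angular '[[0,0,0],[0,0,0],[0,0,0],[0,0,0],[0,0,0],[0,0,0],[0,0,0],[0,0,0],[0,0,0],[0,0,0]]' --offset '[[0,0,-0.002],[0,0,-0.004],[0,0,-0.006],[0,0,-0.008],[0,0,-0.01],[0,0,-0.012],[0,0,-0.012],[0,0,-0.012],[0,0,-0.012],[0,0,-0.012]]' --hand '[1,1,1,1,1,1,1,1,1,1]'

```text
time_s: 30.6
position: [0.5657, 0.2039, 0.0781]
ee_rot: [0.001, 3.14, 0.0]
force: [-1.8, -0.8, 5.6]
opening: 0.0546
gripper_force: 64.6
```

The tin made contact at floor level: TCP z is 0.078, where a tin caught on the rim would have stopped at 0.086. I'll release gently and go straight up.

Call:
drive_tool --angular '[[0,0,0],[0,0,0],[0,0,0],[0,0,0],[0,0,0],[0,0,0],[0,0,0],[0,0,0],[0,0,0],[0,0,0]]' --offset '[[0,0,0],[0,0,0],[0,0,0],[0,0,0],[0,0,0],[0,0,0],[0,0,0.01],[0,0,0.03],[0,0,0.07],[0,0,0.12]]' --hand '[1,1,-0.4,-0.5,-0.6,-0.7,-0.7,-0.7,-0.7,-0.7]' --squeeze 25

```text
time_s: 31.85
position: [0.5653, 0.2038, 0.0958]
ee_rot: [0.001, 3.141, 0.0]
force: [-0.0, 0.3, 0.3]
opening: 0.0727
gripper_force: 0.0
```

Call:
drive_tool --angular '[[0,0,0],[0,0,0],[0,0,0],[0,0,0],[0,0,0],[0,0,0],[0,0,0],[0,0,0],[0,0,0],[0,0,0]]' --offset '[[0,0,0.1],[0,0,0.22],[0,0,0.34],[0,0,0.46],[0,0,0.58],[0,0,0.7],[0,0,0.8],[0,0,0.85],[0,-0.1,0.85],[0,-0.2,0.85]]' --hand '[-0.7,-0.7,-0.7,-0.7,-0.7,-0.7,-0.7,-0.7,-0.7,-0.7]'

```text
time_s: 33.1
position: [0.5648, 0.1727, 0.222]
ee_rot: [-0.001, -3.14, 0.001]
force: [-0.1, -0.2, -0.7]
opening: 0.0728
gripper_force: 0.0
```

Call:
drive_tool --angular '[[0,0,0],[0,0,0],[0,0,0],[0,0,0],[0,0,0],[0,0,0],[0,0,0],[0,0,0],[0,0,0],[0,0,0]]' --offset '[[-0.1,-0.1,0],[-0.2,-0.22,0],[-0.3,-0.34,0],[-0.4,-0.46,0],[-0.5,-0.58,0],[-0.6,-0.7,0],[-0.7,-0.82,0],[-0.8,-0.94,0],[-0.8,-1,0],[-0.8,-1,0]]' --hand '[-0.7,-0.7,-0.7,-0.7,-0.7,-0.7,-0.7,-0.7,-0.7,-0.7]'

```text
time_s: 34.35
position: [0.4454, 0.0232, 0.2227]
ee_rot: [0.003, 3.141, 0.0]
force: [0.4, 0.3, -0.1]
opening: 0.0727
gripper_force: 0.0
```

Call:
drive_tool --angular '[[0,0,0],[0,0,0],[0,0,0],[0,0,0],[0,0,0],[0,0,0],[0,0,0],[0,0,0],[0,0,0],[0,0,0]]' --offset '[[0,-0.1,0],[0,-0.22,0],[0,-0.34,0],[0,-0.46,0],[0,-0.58,0],[0,-0.7,0],[0,-0.82,0],[0,-0.94,0],[0,-1,0],[0,-1,0]]' --hand '[-0.7,-0.7,-0.7,-0.7,-0.7,-0.7,-0.7,-0.7,-0.7,-0.7]'

```text
time_s: 35.6
position: [0.4453, -0.1265, 0.2225]
ee_rot: [-0.003, -3.141, -0.0]
force: [-0.4, 0.6, 0.2]
opening: 0.0725
gripper_force: 0.0
```

Run:
```python
from h import *
s=arm.read_state();print(s["time_s"],s["position"],s["force"])
b=arm.snapshot("side");a=arm.snapshot("top");cv2.imwrite("pics/s6.png",b);cv2.imwrite("pics/t6.png",a)
cv2.imwrite("pics/m6.png",np.hstack([cv2.resize(b[230:370,240:380],(400,400),interpolation=cv2.INTER_CUBIC),cv2.resize(a[190:290,190:290],(400,400),interpolation=cv2.INTER_CUBIC)]))
```

```text
35.6 [ 0.44527127 -0.12654569  0.2224649 ] [-0.3728892   0.60681037  0.2048304 ]
```

View pics/m6.png

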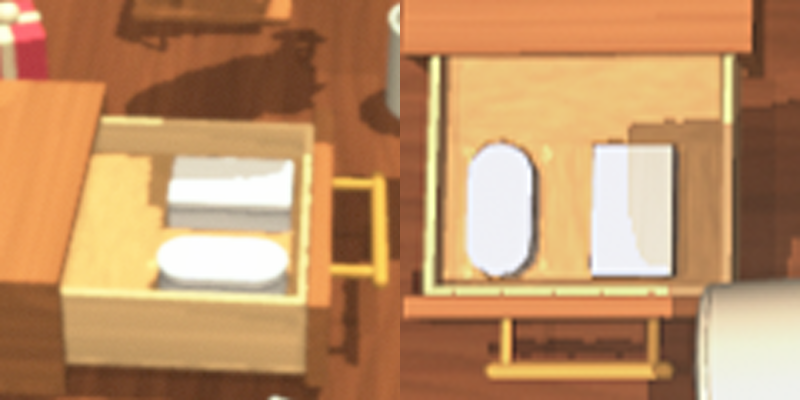

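The tin lies square in the pocket, with its lid at crop (592–674, 143–276) level with the kept tin's rows. The handle is where it was after pulling. I'll do one numeric check of the drawer and tin, then hand in.

Run:
```python
from h import *
np.set_printoptions(precision=4,suppress=True)
def hv(f):
    g=cv2.imread(f).astype(float);w=(g[278:288,215:240,2]-g[278:288,215:240,0]).mean(1);w=np.clip(w-w.min()-20,0,None);return (w*np.arange(278,288)).sum()/w.sum()
print("handle rows",hv("pics/t3f.png"),hv("pics/t6.png"))
a=cv2.imread("pics/t6.png");S=cv2.cvtColor(a,cv2.COLOR_BGR2HSV)[...,1]
m=np.zeros_like(S);m[222:262,235:262]=(S<50)[222:262,235:262]
c=max(cv2.findContours(m,0,2)[0],key=cv2.contourArea);r=cv2.minAreaRect(c);print(r,onz("top",*r[0],.074))
```

```text
handle rows 282.60234975146864 282.218667255075
((247.5, 242.0), (32.0, 19.0), 90.0) [0.5642 0.2027 0.074 ]
```

Run:
```python
import cv2,numpy as np
I=lambda f:cv2.cvtColor(cv2.imread("pics/"+f),cv2.COLOR_BGR2GRAY).astype(np.float32)
def sh(f,g,x0,y0,x1,y1):
    a,b=I(f)[y0:y1,x0:x1],I(g)[y0:y1,x0:x1]; return np.round(cv2.phaseCorrelate(a,b,cv2.createHanningWindow(a.shape[::-1],cv2.CV_32F)),2)
for f,g in(("t2f.png","t3f.png"),("t3f.png","t6.png"),("t2f.png","t6.png")): print(f,g,sh(f,g,190,255,255,292))
for f,g in(("s2f.png","s3f.png"),("s3f.png","s6.png"),("s3f.png","s5.png"),("s2f.png","s6.png")): print(f,g,sh(f,g,340,270,385,350), sh(f,g,180,320,330,370))
a,b=I("t3f.png"),I("t6.png"); print(a[262:292,222].astype(int));print(b[262:292,222].astype(int))
```

```text
Traceback (most recent call last):
ValueError: setting an array element with a sequence. The requested array has an inhomogeneous shape after 1 dimensions. The detected shape was (2,) + inhomogeneous part.
```

Run:
```python
import cv2,numpy as np
I=lambda f:cv2.cvtColor(cv2.imread("pics/"+f),cv2.COLOR_BGR2GRAY).astype(np.float32)
def sh(f,g,x0,y0,x1,y1):
    a,b=I(f)[y0:y1,x0:x1].copy(),I(g)[y0:y1,x0:x1].copy(); return np.round(cv2.phaseCorrelate(a,b,cv2.createHanningWindow(a.shape[::-1],cv2.CV_32F))[0],2)
for f,g in(("t2f.png","t3f.png"),("t3f.png","t6.png"),("t2f.png","t6.png")): print(f,g,sh(f,g,190,255,255,292))
for f,g in(("s2f.png","s3f.png"),("s3f.png","s6.png"),("s3f.png","s5.png"),("s2f.png","s6.png")): print(f,g,sh(f,g,340,270,385,350))
a,b=I("t3f.png"),I("t6.png"); print(a[262:292,222].astype(int));print(b[262:292,222].astype(int))
```

```text
t2f.png t3f.png [ 0.   -0.01]
t3f.png t6.png [ 0.05 -0.22]
t2f.png t6.png [ 0.05 -0.22]
s2f.png s3f.png [ 0.68 -0.29]
s3f.png s6.png [0.21 0.22]
s3f.png s5.png [ 0.44 -0.15]
s2f.png s6.png [ 0.25 -0.17]
[230 218 159 181 174 175 183 153  79  99 110 110  92  73  76  77  76  91
 117 169 209 212 168  96 111 112 114 117 115 113]
[229 207 148 169 167 170 161 112  76  92 103 104  87  68  73  72  75  88
 127 175 199 196 155  98 104 106 107 110 109 106]
```

The tin centre is (0.564, 0.203), on the pocket centre, with zero yaw. The drawer is within about 1 mm of the stop, which is close to what the images can resolve. Handing in.

```bash
python3 -c "
from rig import arm
print(arm.sign_off())"
```

```text
the job is handed in; nothing more can be done
None
```

I pulled the drawer to its stop, set the square-cornered tin flat and square in the empty pocket, and handed the job in at about 36 s; the last images suggest the drawer may have shifted in by about 1 mm during placing, and I did not re-pull it.

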